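Wedge a rocking hot plate until it stands firm

ROBOT

A 7-joint arm with a two-finger parallel gripper is mounted at the origin on the work surface; the furniture and walls round the work are solid. World frame = base frame: x ahead of the robot, y to its left, z up, the work surface at z = 0. Lengths are in m, angles in rad, forces in N, time in s.
With the tool pointing down it reaches from about 0.4 to 0.85 m from the base axis. Payload 10.4 kg.
Tool frame: the origin (TCP) lies at the very end of the fingers, on their centre line; the grasp point (between the pads) lies 19 mm behind it; z points along the fingers, y is the line along which they close (so a half turn about z gives the same grasp; the last joint's range is limited). The gripper opens to 87 mm and grips with 3 to 60 N. Pads are 19 mm wide; open, the fingers measure 117 mm over their backs; the gripper's body (75 mm by 190 mm) begins 51 mm behind the grasp point.
Start: joints at [-1.323, 0.332, -0.065, 1.46, 0.022, 1.35, -0.088], TCP at [0.167, 0.602, 0.223] pointing down, gripper open.
Joint ranges: [-2.6, 2.6], [-0.5, 2.12], [-1.47, 1.34], [0.16, 2.42], [-1.27, 4.41], [0.06, 2.06], [-2.6, 2.6]. Speed limits (rad/s): [2.22, 2.22, 2.79, 2.79, 3.14, 3.14, 3.14].

INTERFACE

Orientations are given as a unit quaternion [w, x, y, z].
In Python, from cell import r, imaging, spotter gives the robot as it stands. The module is installed in compiled form; this text tells all that it offers.
- The arm moves only by the shell command python3 -m creep 'ROWS'. ROWS is a JSON object of lists of equal length, an entry for each row: "delta_pos": the shift along the tool's x, y, z in m, a list of three; "angular": the turn, a rotation vector about the tool's x, y, z in rad, a list of three; "fingers": the finger opening in m, from 0 to 0.087. In form: {"delta_pos": [[tx, ty, tz], ...], "angular": [[ax, ay, az], ...], "fingers": [fingers, ...]}. A call has 1 to 20 rows; each row is the pose to reach, as a shift and turn from the pose commanded when the call began, along the tool's axes at that moment; what a row does not reach only later rows make up. A row lasts 1/12 s, in which the tool goes at most 41.7 mm and 7.16 degrees, less where a joint would pass 70% of its speed; a pose out of reach is approached as far as the arm can. A call with a gripper value outside its range is refused whole. The fingers move at their own pace and stop on an object; the grip force is fixed at half the most. Time passes only in rows, so rows that repeat a pose let the fingers close. It gives the time, the measured TCP pose, the force, the opening and the grip force at its end, in the units of the state.
- r.read_state(): the state, without advancing time (a new reading comes with each control period).
- imaging.get_image(name): name is "scene" or "top" or "wrist"; returns (picture, depth): 400x640x3 uint8, red, green, blue; 400x640 float32, m along the optical axis (not along the pixel's ray), 0 where there is no reading.
- imaging.camera_info(name): a dict with "camera_matrix" (3x3 intrinsics, pixels), "R" (3x3) and "t" (3): a world point X has camera coordinates R X + t; the wrist camera has in their place "hand_eye" (4x4, takes a point from camera to tool coordinates, whose origin is the TCP and whose axes are the flange's). Camera axes: x right, y down, z forward; pixel columns grow to the right and rows downward; lengths in m; the calibration is good to about 2 mm. A picture is of the moment at which its call begins: read the wrist's pose just before it. camera_info takes no time and is no camera call.
- r.finish_job(): hands the job in; it is judged then, once.
Trained networks look in the newest picture that a camera, given by its name, has taken for a name from the list of things; names that differ only in an ending like _2 or _b are one class to them, and where a whole thing is asked for, a point or a joint stands for the part that bears it (a point fixed in the world has none). Each returns a list of dicts, best first, with "p" (0 to 1); they miss things now and then, are a little off and sometimes report something else, mostly with a low value. They report only what shows in the picture. A call takes as long as a camera call.
- spotter.spot_in(camera, label): "at" ([column, row] in pixels, amid what is visible of it).
- spotter.landmark_of(camera, label): "at" ([column, row] in pixels: a listed point, or the origin of a listed thing).
The state is a dict: "t": time; "joint_positions": joint angles; "qvel": joint speeds; "joint_efforts": joint torques, N m; "eef_pos": TCP position; "eef_rot": TCP orientation; "ft_force": force on the tool from outside, world axes, zero at the start; "torque": the same for the moment, N m; "gripper_width": finger opening in m; "gripper_force": force on a finger pad.
Only numpy, scipy, OpenCV 4.12 (cv2) and the standard library are available. Lean on these libraries where they do the work, as an engineer would, in place of code of your own. Each camera call takes 0.05 s, during which the arm holds its last target. There are 200 camera calls.

TASK

The hot plate on the bench rocks because the rubber foot at its front left corner sits too deep. Press that corner down with the fingertips to feel it rock, let it come back up, then push the wooden wedge along the bench, thin end first, under that foot until it is snug. Press the same corner firmly again to make sure that it no longer gives (if it does, push the wedge in further and try again), then take the hand away; only push and press, lift nothing, do not shove the hot plate along the bench, and leave the other things where they are.

Things in the scene. Friction and masses are not known exactly. Their poses are not given: they have to be found in the camera images.
- hotplate: Electric hot plate, loose, 3.3 kg: white casing 200 (x) by 240 mm (y), z 16 to 70 mm, a round dark plate on top (172 mm across, centre at x = +10, top at z = 82 mm), a dial sticking 20 mm out of the front at y = -45. Origin at bench level under its centre; x to its back, y to its left. Four rubber feet, 20 mm across, at x = +-78, y = +-98 mm; three are 16 mm high, the front left is shorter.
- press_corner (a point): Where to press: flat top of the casing at its front left corner, 20 mm in from both edges, 70 mm above the bench. Unwedged, 1 to 3 N down here tips the hot plate over its diagonal until the short foot lands (6 to 9.5 mm lower there, 0.05 to 0.08 rad); let go, it tips back level. With the wedge snug, a firm press (10 to 15 N) moves it less than about 1 mm.
- foot_place (a point): Point at bench level below the centre of the short front left foot (x = -78, y = +98 mm of the hot plate; 22 mm in from the front and left faces). The foot's flat underside, 20 mm across, hangs 6 to 9.5 mm above the bench while the hot plate stands level; how much is not known beforehand.
- wedge: Light wooden wedge, loose, 60 g, lying flat in front of that corner: 120 mm long (x), 50 mm wide (y), 3 mm thick at the thin end (+x), 17 mm at the blunt end (-x) that is pushed. Origin: middle of the underside. It slides lightly until snug, then resists sharply: about 10 N is enough, far more may shift the hot plate. Snug, the foot's centre is 14 to 44 mm in from the thin end.
- nut_driver: Yellow-handled nut driver, 197 mm long, lying to the right of the wedge in front of the hot plate. Bystander.
- glue_bottle: White glue bottle with a red cap, 99 mm high, standing left of the hot plate. Bystander.
- loose_foot: Black rubber foot, 25 mm across, 12 mm high, lying left of the hot plate. Bystander.
- thermostat: Small round thermostat on a metal strap, 25 x 50 x 28 mm, right of the hot plate. Bystander.
- cutters: Blue-handled cutters, 150 mm long, lying to the left. Bystander.
- tape: Roll of black tape, 58 mm across, 19 mm high, lying to the right. Bystander.

How it is judged:
By the outcome, as a careful person would: the job done as asked, in the order asked, and still so for the second after the job is handed in, with the robot touching nothing.
It also fails if it takes over 72 s, if anything falls off the work surface, if the arm or the gripper's body presses on something with over 40 N, if the wrist force passes 120 N, or if a joint passes its speed limit or range.

## Working session

There is one attempt and no reset: what is moved stays moved. The work goes in short steps, Python scripts to look and compute and a shell command to move; the robot and the scene stay as the last step left them, time stands still between calls to the robot, and variables do not carry over. Pictures are saved under pics/ and viewed, at most 10 in all, crops included, and the job is handed in when it is done.

```bash
mkdir -p pics; cat > h.py <<'E'
import numpy as np, cv2
from cell import r, imaging, spotter
from scipy.spatial.transform import Rotation as Ro
def cam(n):
    i=imaging.camera_info(n); return np.array(i["camera_matrix"]),np.array(i["R"]),np.array(i["t"])
def ray(n,px,z=None,d=None):
    K,R,t=cam(n); v=np.linalg.inv(K)@[px[0],px[1],1.]
    c=-R.T@t; w=R.T@v
    return c+w*((z-c[2])/w[2]) if d is None else c+w*d
def st():
    s=r.read_state(); return {k:np.round(s[k],4).tolist() for k in("t","eef_pos","eef_rot","ft_force","gripper_width")}
E
python3 - <<'E'
from h import *
print(st())
for c in("top","scene"):
    im,d=imaging.get_image(c); cv2.imwrite(f"pics/{c}0.png",im[:,:,::-1])
    for l,z in(("press_corner",.07),("foot_place",0),("wedge",0),("hotplate",0)):
        for o in spotter.landmark_of(c,l)[:2]: print(c,l,np.round(o["at"],1),round(o["p"],2),np.round(ray(c,o["at"],z),4))
E
```

```text
{'t': 0.0, 'eef_pos': [0.1671, 0.6018, 0.2217], 'eef_rot': [-0.0001, 0.135, 0.9908, -0.0007], 'ft_force': [0.1587, 0.1051, 1.3593], 'gripper_width': 0.0871}
top press_corner [292.9 189.7] 0.75 [0.6673 0.0871 0.07  ]
top wedge [298.9 228.1] 0.79 [0.5452 0.0735 0.    ]
top hotplate [319.9 173.5] 0.89 [ 0.7328 -0.0029  0.    ]
scene press_corner [297.9 187.8] 0.76 [0.6649 0.0895 0.07  ]
scene foot_place [299.9 210.3] 0.79 [0.669  0.0891 0.    ]
scene wedge [276.9 228.7] 0.95 [0.5525 0.0658 0.    ]
scene hotplate [344.5 211.4] 0.97 [ 0.739  -0.0145  0.    ]
```

View pics/top0.png

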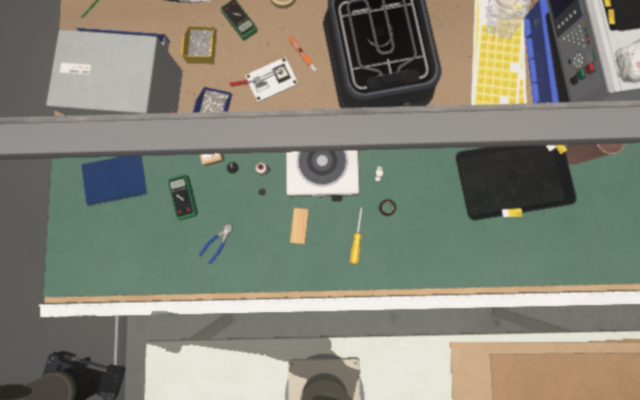

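View pics/scene0.png

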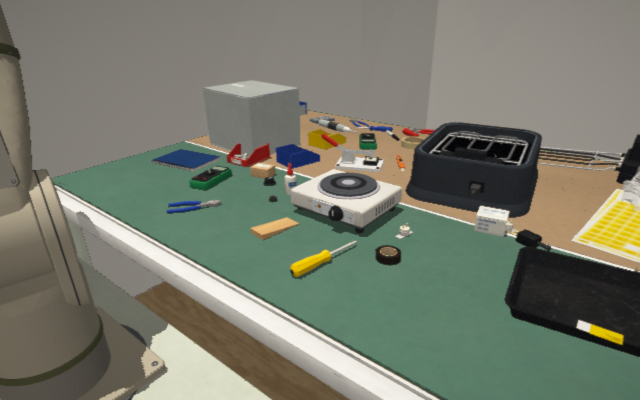

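```bash
python3 - <<'E'
from h import *
i=imaging.camera_info("wrist"); print(np.round(i["hand_eye"],3),np.round(i["camera_matrix"],1))
im,d=imaging.get_image("top"); print(ray("top",[250,130],d=d[130,250]),cam("top")[2])
s=r.read_state(); T=Ro.from_quat(np.array(s["eef_rot"])[[1,2,3,0]]).as_matrix()
print(np.round(T,3), "to view", T.T@(np.array([.56,.07,.34])-s["eef_pos"]))
g=np.array([[-1,0,0],[0,1,0],[0,0,-1]]); print((Ro.from_matrix(T.T@g)).as_rotvec())
E
```

```text
[[ 0.001 -0.957 -0.292  0.081]
 [ 1.     0.001 -0.001 -0.001]
 [ 0.001 -0.292  0.957 -0.163]
 [ 0.     0.     0.     1.   ]] [[342.8   0.  322.9]
 [  0.  342.8 198.8]
 [  0.    0.    1. ]]
[0.62064325 0.08772318 0.86095611] [0.03109579 0.62747202 1.27887331]
[[-0.964  0.267  0.   ]
 [ 0.267  0.964  0.   ]
 [ 0.     0.    -1.   ]] to view [-0.52087301 -0.40775971 -0.11746684]
[ 5.41236352e-05 -5.15204948e-06 -2.70773385e-01]
```

```bash
python3 -m creep '{"delta_pos":[[-0.54,-0.4025,-0.03],[-0.54,-0.4025,-0.03],[-0.54,-0.4025,-0.03],[-0.54,-0.4025,-0.03],[-0.54,-0.4025,-0.03],[-0.54,-0.4025,-0.03],[-0.54,-0.4025,-0.03],[-0.54,-0.4025,-0.03],[-0.54,-0.4025,-0.03],[-0.54,-0.4025,-0.03],[-0.54,-0.4025,-0.03],[-0.54,-0.4025,-0.03],[-0.54,-0.4025,-0.03],[-0.54,-0.4025,-0.03],[-0.54,-0.4025,-0.03],[-0.54,-0.4025,-0.03],[-0.54,-0.4025,-0.03],[-0.54,-0.4025,-0.03],[-0.54,-0.4025,-0.03],[-0.54,-0.4025,-0.03]],"angular":[[0,0,-0.271],[0,0,-0.271],[0,0,-0.271],[0,0,-0.271],[0,0,-0.271],[0,0,-0.271],[0,0,-0.271],[0,0,-0.271],[0,0,-0.271],[0,0,-0.271],[0,0,-0.271],[0,0,-0.271],[0,0,-0.271],[0,0,-0.271],[0,0,-0.271],[0,0,-0.271],[0,0,-0.271],[0,0,-0.271],[0,0,-0.271],[0,0,-0.271]],"fingers":[0,0,0,0,0,0,0,0,0,0,0,0,0,0,0,0,0,0,0,0]}'
cat >> h.py <<'E'
def look(name):
    s=r.read_state(); im,d=imaging.get_image("wrist"); cv2.imwrite(f"pics/{name}.png",im[:,:,::-1])
    i=imaging.camera_info("wrist"); H=np.array(i["hand_eye"]); K=np.array(i["camera_matrix"])
    T=np.eye(4); T[:3,:3]=Ro.from_quat(np.array(s["eef_rot"])[[1,2,3,0]]).as_matrix(); T[:3,3]=s["eef_pos"]
    M=T@H
    v,u=np.mgrid[:400,:640]; P=np.stack([(u-K[0,2])/K[0,0]*d,(v-K[1,2])/K[1,1]*d,d],-1)@M[:3,:3].T+M[:3,3]
    def wr(px,z):
        w=M[:3,:3]@np.linalg.inv(K)@[px[0],px[1],1.]; return M[:3,3]+w*((z-M[2,3])/w[2])
    return im,d,P,wr
E
cat > m.py <<'E'
from h import *
import sys
print(st()); im,d,P,wr=look(sys.argv[1])
for l,z in(("press_corner",.07),("foot_place",0),("wedge",0),("hotplate",0)):
    for o in spotter.landmark_of("wrist",l)[:1]: print(l,np.round(o["at"],1),round(o["p"],2),np.round(wr(o["at"],z),4))
hsv=cv2.cvtColor(im,cv2.COLOR_RGB2HSV); print("bench z",np.median(P[...,2][(abs(P[...,2])<.02)&(d>0)]))
ok=(d>0)&(abs(P[...,0]-.55)<.13)&(abs(P[...,1]-.07)<.08)
w=ok&(hsv[...,0]>6)&(hsv[...,0]<25)&(hsv[...,1]>60)&(P[...,2]<.03)
def rect(m,n):
    m=m.astype(np.uint8); k,L,S,C=cv2.connectedComponentsWithStats(m); j=1+S[1:,4].argmax(); q=P[L==j]
    R=cv2.minAreaRect((q[:,:2]*1000).astype(np.float32)); print(n,S[j,4],R,np.round(cv2.boxPoints(R)).tolist()); return L==j
rect(w,"wedge"); rect((d>0)&(P[...,2]>.06)&(P[...,2]<.076)&(P[...,0]>.5)&(hsv[...,1]<60)&(hsv[...,2]>120),"casing")
E
python3 m.py w1
```

```text
t: 2.22
eef_pos: [0.5793, 0.0714, 0.2524]
eef_rot: [-0.0, -0.001, 1.0, 0.0]
ft_force: [-0.4, 0.3, 0.6]
gripper_width: 0.0002
gripper_force: 0.0
{'t': 2.2167, 'eef_pos': [0.5793, 0.0714, 0.2524], 'eef_rot': [-0.0003, -0.0009, 1.0, 0.0003], 'ft_force': [-0.3572, 0.2922, 0.5523], 'gripper_width': 0.0002}
press_corner [336.9 254.7] 0.71 [0.6674 0.0865 0.07  ]
wedge [320.4 141.9] 0.59 [0.5524 0.0676 0.    ]
bench z 0.0003277189017875104
wedge 4402 ((551.7674560546875, 70.559814453125), (53.00490188598633, 121.88129425048828), 83.0987319946289) [[488.0, 52.0], [609.0, 37.0], [615.0, 90.0], [494.0, 104.0]]
casing 4350 ((673.23046875, -40.80799102783203), (56.99090576171875, 180.5559844970703), 0.746127724647522) [[644.0, 49.0], [646.0, -131.0], [703.0, -131.0], [701.0, 50.0]]
```

View pics/w1.png

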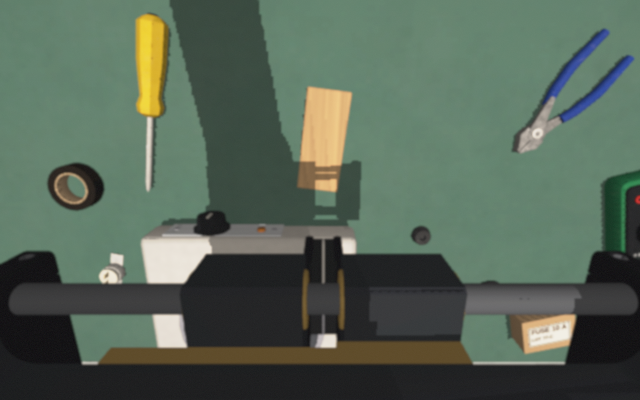

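```bash
python3 -m creep '{"delta_pos":[[-0.087,0.016,0.06],[-0.087,0.016,0.1],[-0.087,0.016,0.14],[-0.087,0.016,0.16],[-0.087,0.016,0.17],[-0.087,0.016,0.173],[-0.087,0.016,0.173],[-0.087,0.016,0.173],[-0.087,0.016,0.173]],"angular":[[0,0,0],[0,0,0],[0,0,0],[0,0,0],[0,0,0],[0,0,0],[0,0,0],[0,0,0],[0,0,0]],"fingers":[0,0,0,0,0,0,0,0,0]}'
```

```text
t: 3.22
eef_pos: [0.6682, 0.0862, 0.0829]
eef_rot: [0.002, -0.0, 1.0, 0.001]
ft_force: [-0.6, 0.1, 0.6]
gripper_width: 0.0009
gripper_force: 0.0
```

```bash
python3 -m creep '{"delta_pos":[[0,0,0.003],[0,0,0.006],[0,0,0.008],[0,0,0.01],[0,0,0.011],[0,0,0.012],[0,0,0.013],[0,0,0.014],[0,0,0.015],[0,0,0.016],[0,0,0.017],[0,0,0.017],[0,0,0.017]],"angular":[[0,0,0],[0,0,0],[0,0,0],[0,0,0],[0,0,0],[0,0,0],[0,0,0],[0,0,0],[0,0,0],[0,0,0],[0,0,0],[0,0,0],[0,0,0]],"fingers":[0,0,0,0,0,0,0,0,0,0,0,0,0]}'
```

```text
t: 4.3
eef_pos: [0.6668, 0.0861, 0.0627]
eef_rot: [0.0, -0.0, 1.0, 0.0]
ft_force: [-2.8, 2.2, 3.2]
gripper_width: 0.0006
gripper_force: 1.9
```

```bash
python3 -m creep '{"delta_pos":[[0,0,0.001],[0,0,0.001],[0,0,0.001]],"angular":[[0,0,0],[0,0,0],[0,0,0]],"fingers":[0,0,0]}'; python3 -m creep '{"delta_pos":[[0,0,0.001],[0,0,0.001],[0,0,0.001]],"angular":[[0,0,0],[0,0,0],[0,0,0]],"fingers":[0,0,0]}'
```

```text
t: 4.55
eef_pos: [0.6669, 0.0862, 0.0624]
eef_rot: [0.0, -0.0, 1.0, 0.0]
ft_force: [-5.4, 1.2, 10.4]
gripper_width: 0.0002
gripper_force: 5.2
t: 4.8
eef_pos: [0.6669, 0.0862, 0.0623]
eef_rot: [0.0, -0.0, 1.0, 0.0]
ft_force: [-8.2, 1.3, 17.7]
gripper_width: 0.0005
gripper_force: 8.6
```

```bash
python3 -m creep '{"delta_pos":[[0,0,-0.002],[0,0,-0.003],[0,0,-0.004],[0,0,-0.005],[0,0,-0.006],[0,0,-0.007],[0,0,-0.008],[0,0,-0.009],[0,0,-0.01],[0,0,-0.011],[0,0,-0.014],[0,0,-0.02],[0,0,-0.05],[0,0,-0.08],[0,0,-0.08]],"angular":[[0,0,0],[0,0,0],[0,0,0],[0,0,0],[0,0,0],[0,0,0],[0,0,0],[0,0,0],[0,0,0],[0,0,0],[0,0,0],[0,0,0],[0,0,0],[0,0,0],[0,0,0]],"fingers":[0,0,0,0,0,0,0,0,0,0,0,0,0,0,0]}'
python3 -c "
from h import *
print(np.round(r.read_state()['joint_positions'],2))"
```

```text
t: 6.05
eef_pos: [0.6698, 0.086, 0.1475]
eef_rot: [0.004, 0.0, 1.0, 0.001]
ft_force: [1.6, -0.6, 1.0]
gripper_width: 0.0006
gripper_force: 0.0
[-0.48  0.5   0.4   1.44 -0.2   1.24  1.51]
```

```bash
python3 -m creep '{"delta_pos":[[0.035,-0.02,0],[0.07,-0.04,0],[0.1,-0.06,0],[0.12,-0.07,0],[0.135,-0.071,0],[0.135,-0.071,0],[0.135,-0.071,0],[0.135,-0.071,0],[0.135,-0.071,0],[0.135,-0.071,0],[0.135,-0.071,0.03],[0.135,-0.071,0.06],[0.135,-0.071,0.088],[0.135,-0.071,0.088],[0.135,-0.071,0.088],[0.135,-0.071,0.088],[0.135,-0.071,0.088]],"angular":[[0,0,0.12],[0,0,0.24],[0,0,0.36],[0,0,0.48],[0,0,0.6],[0,0,0.72],[0,0,0.84],[0,0,0.96],[0,0,1.08],[0,0,1.2],[0,0,1.32],[0,0,1.44],[0,0,1.56],[0,0,1.571],[0,0,1.571],[0,0,1.571],[0,0,1.571]],"fingers":[0.05,0.05,0.05,0.05,0.05,0.05,0.05,0.05,0.05,0.05,0.05,0.05,0.05,0.05,0.05,0.05,0.05]}'; python3 - <<'E'
from h import *
im,d=imaging.get_image("scene"); cv2.imwrite("pics/s1.png",im[120:300,180:440,::-1].repeat(3,0).repeat(3,1))
E
```

```text
t: 7.47
eef_pos: [0.5332, 0.0151, 0.0545]
eef_rot: [0.001, 0.706, 0.708, 0.001]
ft_force: [0.4, -0.4, -0.0]
gripper_width: 0.0499
gripper_force: 0.0
```

View pics/s1.png

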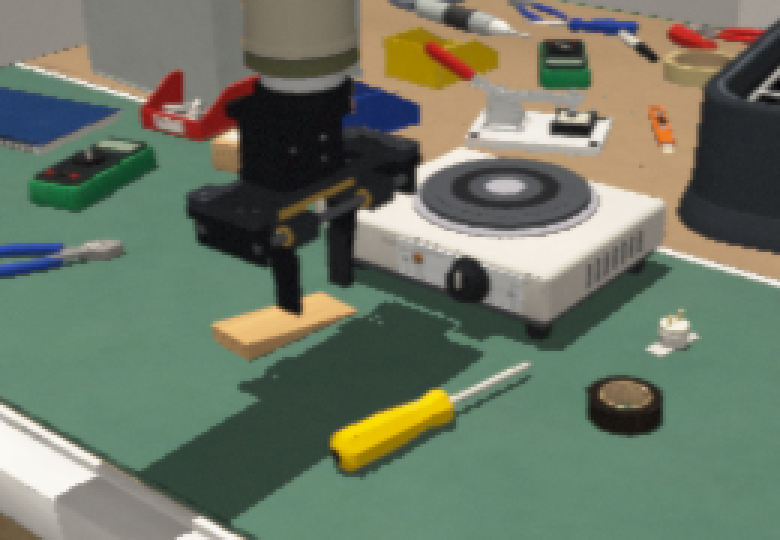

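```bash
python3 -m creep '{"delta_pos":[[0,0,0.025],[0,0,0.045],[0,0,0.0505],[0,0,0.0505],[0.004,0,0.0505],[0.008,0,0.0505],[0.012,0,0.0505],[0.015,0,0.0505],[0.018,0,0.0505],[0.021,0,0.0505],[0.024,0,0.0505],[0.027,0,0.0505],[0.03,0,0.0505],[0.032,0,0.0505],[0.034,0,0.0505],[0.0355,0,0.0505],[0.0365,0,0.0505],[0.0365,0,0.0505],[0.0365,0,0.0505]],"angular":[[0,0,0],[0,0,0],[0,0,0],[0,0,0],[0,0,0],[0,0,0],[0,0,0],[0,0,0],[0,0,0],[0,0,0],[0,0,0],[0,0,0],[0,0,0],[0,0,0],[0,0,0],[0,0,0],[0,0,0],[0,0,0],[0,0,0]],"fingers":[0.05,0.05,0.05,0.05,0.05,0.05,0.05,0.05,0.05,0.05,0.05,0.05,0.05,0.05,0.05,0.05,0.05,0.05,0.05]}'
```

```text
t: 9.1
eef_pos: [0.5317, 0.0516, 0.002]
eef_rot: [-0.0, 0.707, 0.707, -0.0]
ft_force: [-0.1, 0.1, 0.4]
gripper_width: 0.0503
gripper_force: 0.0
```

```bash
python3 -m creep '{"delta_pos":[[-0.012,0,0],[-0.015,0,-0.005],[-0.015,0,-0.04],[-0.015,0,-0.08],[-0.02,0.01,-0.12],[-0.02,0.02,-0.16],[-0.02,0.03,-0.2],[-0.02,0.04,-0.24],[-0.02,0.05,-0.248],[-0.02,0.05,-0.248],[-0.02,0.05,-0.248],[-0.02,0.05,-0.248],[-0.02,0.05,-0.248],[-0.02,0.05,-0.248],[-0.02,0.05,-0.248],[-0.02,0.05,-0.248],[-0.02,0.05,-0.248],[-0.02,0.05,-0.248]],"angular":[[0,0,0],[0,0,0],[0,0,-0.05],[0,0,-0.17],[0,0,-0.29],[0,0,-0.41],[0,0,-0.53],[0,0,-0.65],[0,0,-0.77],[0,0,-0.89],[0,0,-1.01],[0,0,-1.13],[0,0,-1.25],[0,0,-1.37],[0,0,-1.49],[0,0,-1.571],[0,0,-1.571],[0,0,-1.571]],"fingers":[0.05,0.05,0.05,0.05,0.05,0.02,0.01,0,0,0,0,0,0,0,0,0,0,0]}'; python3 m.py w2
```

```text
t: 10.6
eef_pos: [0.5817, 0.0305, 0.2503]
eef_rot: [0.0, 0.002, 1.0, 0.0]
ft_force: [0.7, -1.4, -0.2]
gripper_width: 0.0005
gripper_force: 0.0
{'t': 10.6, 'eef_pos': [0.5817, 0.0305, 0.2503], 'eef_rot': [0.0001, 0.0019, 1.0, 0.0], 'ft_force': [0.6781, -1.3794, -0.1822], 'gripper_width': 0.0005}
press_corner [189.2 106. ] 0.48 [ 0.5106 -0.0992  0.07  ]
wedge [453.3 233.8] 0.69 [0.6739 0.1987 0.    ]
bench z 0.0003495064952564464
wedge 4536 ((548.048583984375, 88.54188537597656), (54.324005126953125, 119.86849975585938), 89.92192840576172) [[488.0, 61.0], [608.0, 61.0], [608.0, 116.0], [488.0, 116.0]]
casing 3865 ((658.3211059570312, -14.620681762695312), (54.977684020996094, 241.67935180664062), 8.642148971557617) [[613.0, 101.0], [649.0, -138.0], [704.0, -130.0], [667.0, 109.0]]
```

View pics/w2.png

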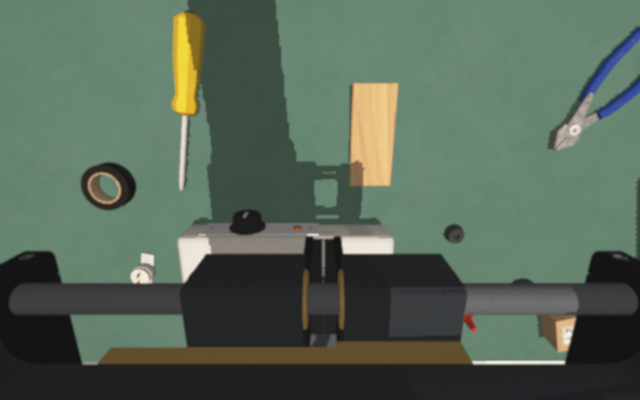

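```bash
python3 - <<'E'
from h import *
im,d,P,wr=look("w3")
for p,z in(([393,237],.07),([179,238],.07),([350,185],.003),([391,186],.003),([352,84],.017),([397.5,84],.017)): print(p,np.round(wr(p,z),4))
E
```

```text
[393, 237] [0.6478 0.1063 0.07  ]
[179, 238] [ 0.649  -0.1253  0.07  ]
[350, 185] [0.6072 0.0639 0.003 ]
[391, 186] [0.6085 0.1145 0.003 ]
[352, 84] [0.4894 0.0624 0.017 ]
[397.5, 84] [0.4895 0.1122 0.017 ]
```

```bash
python3 -m creep '{"delta_pos":[[0.04,0.02,0],[0.08,0.04,0],[0.11,0.057,0.01],[0.124,0.057,0.04],[0.124,0.057,0.08],[0.124,0.057,0.12],[0.124,0.057,0.16],[0.124,0.057,0.2],[0.124,0.057,0.23],[0.124,0.057,0.24],[0.124,0.057,0.244],[0.124,0.057,0.244],[0.124,0.057,0.244],[0.124,0.057,0.244]],"angular":[[0,0,0],[0,0,0],[0,0,0],[0,0,0],[0,0,0],[0,0,0],[0,0,0],[0,0,0],[0,0,0],[0,0,0],[0,0,0],[0,0,0],[0,0,0],[0,0,0]],"fingers":[0,0,0,0,0,0,0,0,0,0,0,0,0,0]}'
```

```text
t: 12.07
eef_pos: [0.4592, 0.089, 0.0078]
eef_rot: [0.001, -0.0, 1.0, 0.001]
ft_force: [0.3, -1.3, -0.0]
gripper_width: 0.0004
gripper_force: 0.0
```

```bash
python3 -m creep '{"delta_pos":[[-0.008,0,0.001],[-0.014,0,0.001],[-0.018,0,0.001],[-0.022,0,0.001],[-0.026,0,0.001],[-0.03,0,0.001],[-0.035,0,0.001],[-0.04,0,0.001],[-0.045,0,0.001],[-0.05,0,0.001],[-0.055,0,0.001],[-0.06,0,0.001],[-0.065,0,0.001],[-0.07,0,0.001],[-0.074,0,0.001],[-0.078,0,0.001],[-0.081,0,0.001],[-0.083,0,0.001],[-0.083,0,0.001],[-0.083,0,0.001]],"angular":[[0,0,0],[0,0,0],[0,0,0],[0,0,0],[0,0,0],[0,0,0],[0,0,0],[0,0,0],[0,0,0],[0,0,0],[0,0,0],[0,0,0],[0,0,0],[0,0,0],[0,0,0],[0,0,0],[0,0,0],[0,0,0],[0,0,0],[0,0,0]],"fingers":[0,0,0,0,0,0,0,0,0,0,0,0,0,0,0,0,0,0,0,0]}'
```

```text
t: 13.73
eef_pos: [0.5409, 0.0884, 0.005]
eef_rot: [0.0, -0.0, 1.0, 0.0]
ft_force: [0.5, -0.6, -0.4]
gripper_width: 0.0004
gripper_force: 0.0
```

```bash
python3 -m creep '{"delta_pos":[[-0.002,0,0],[-0.004,0,0],[-0.006,0,0],[-0.008,0,0],[-0.01,0,0],[-0.012,0,0],[-0.013,0,0],[-0.014,0,0],[-0.015,0,0],[-0.016,0,0],[-0.016,0,0],[-0.016,0,0]],"angular":[[0,0,0],[0,0,0],[0,0,0],[0,0,0],[0,0,0],[0,0,0],[0,0,0],[0,0,0],[0,0,0],[0,0,0],[0,0,0],[0,0,0]],"fingers":[0,0,0,0,0,0,0,0,0,0,0,0]}'
```

```text
t: 14.73
eef_pos: [0.557, 0.0884, 0.005]
eef_rot: [0.0, -0.0, 1.0, 0.0]
ft_force: [-0.4, 0.8, -0.2]
gripper_width: 0.0006
gripper_force: 0.0
```

```bash
python3 -m creep '{"delta_pos":[[-0.001,0,0],[-0.002,0,0],[-0.003,0,0],[-0.004,0,0],[-0.004,0,0],[-0.004,0,0]],"angular":[[0,0,0],[0,0,0],[0,0,0],[0,0,0],[0,0,0],[0,0,0]],"fingers":[0,0,0,0,0,0]}'
```

```text
t: 15.23
eef_pos: [0.561, 0.0885, 0.005]
eef_rot: [0.0, -0.0, 1.0, 0.0]
ft_force: [0.1, -0.0, 0.1]
gripper_width: 0.0007
gripper_force: 0.0
```

```bash
python3 -m creep '{"delta_pos":[[-0.001,0,0],[-0.002,0,0],[-0.003,0,0],[-0.003,0,0],[-0.003,0,0]],"angular":[[0,0,0],[0,0,0],[0,0,0],[0,0,0],[0,0,0]],"fingers":[0,0,0,0,0]}'
```

```text
t: 15.65
eef_pos: [0.564, 0.0885, 0.005]
eef_rot: [0.0, -0.0, 1.0, 0.0]
ft_force: [-1.1, -0.7, -1.1]
gripper_width: 0.0004
gripper_force: 0.0
```

```bash
python3 -m creep '{"delta_pos":[[-0.001,0,0],[-0.002,0,0],[-0.002,0,0],[-0.002,0,0]],"angular":[[0,0,0],[0,0,0],[0,0,0],[0,0,0]],"fingers":[0,0,0,0]}'; python3 -m creep '{"delta_pos":[[-0.001,0,0],[-0.002,0,0],[-0.002,0,0],[-0.002,0,0]],"angular":[[0,0,0],[0,0,0],[0,0,0],[0,0,0]],"fingers":[0,0,0,0]}'
```

```text
t: 15.98
eef_pos: [0.566, 0.0884, 0.005]
eef_rot: [0.0, -0.0, 1.0, 0.0]
ft_force: [-0.2, -0.0, -0.5]
gripper_width: 0.0004
gripper_force: 0.0
t: 16.32
eef_pos: [0.568, 0.0884, 0.005]
eef_rot: [0.0, -0.0, 1.0, 0.0]
ft_force: [0.7, 0.6, -0.4]
gripper_width: 0.0005
gripper_force: 0.0
```

```bash
python3 -m creep '{"delta_pos":[[-0.001,0,0],[-0.002,0,0],[-0.002,0,0],[-0.002,0,0]],"angular":[[0,0,0],[0,0,0],[0,0,0],[0,0,0]],"fingers":[0,0,0,0]}'
```

```text
t: 16.65
eef_pos: [0.57, 0.0885, 0.0051]
eef_rot: [0.0, -0.0, 1.0, 0.0]
ft_force: [0.3, -0.6, 0.1]
gripper_width: 0.0003
gripper_force: 0.0
```

```bash
python3 -m creep '{"delta_pos":[[-0.001,0,0],[-0.001,0,0],[-0.001,0,0]],"angular":[[0,0,0],[0,0,0],[0,0,0]],"fingers":[0,0,0]}'
```

```text
t: 16.9
eef_pos: [0.5709, 0.0885, 0.005]
eef_rot: [0.0, -0.0, 1.0, 0.0]
ft_force: [0.0, -0.3, 0.4]
gripper_width: 0.0004
gripper_force: 0.0
```

```bash
python3 -m creep '{"delta_pos":[[-0.001,0,0],[-0.001,0,0],[-0.001,0,0]],"angular":[[0,0,0],[0,0,0],[0,0,0]],"fingers":[0,0,0]}'
```

```text
t: 17.15
eef_pos: [0.5719, 0.0885, 0.005]
eef_rot: [0.0, -0.0, 1.0, 0.0]
ft_force: [-0.8, 0.6, -0.2]
gripper_width: 0.0007
gripper_force: 0.0
```

```bash
python3 - <<'E'
from h import *
im,d=imaging.get_image("scene"); cv2.imwrite("pics/s2.png",cv2.resize(im[150:260,230:390,::-1],None,fx=5,fy=5,interpolation=cv2.INTER_CUBIC))
E
```

```text
(no output)
```

View pics/s2.png

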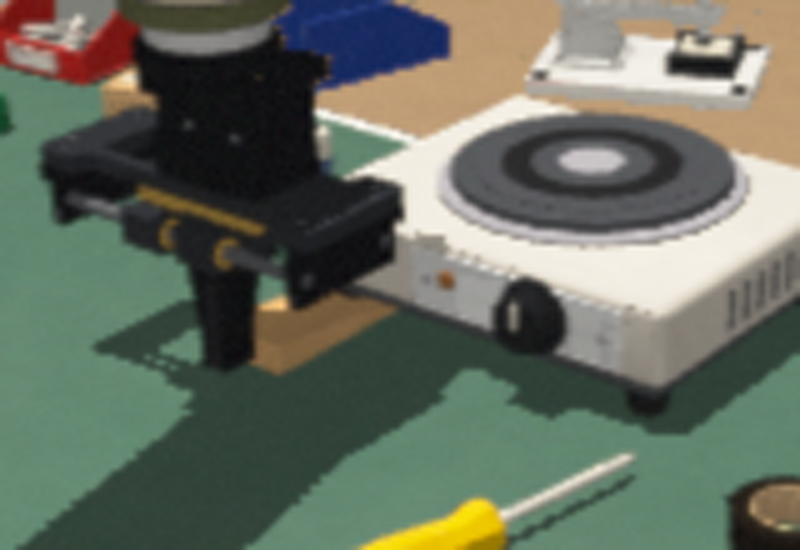

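```bash
python3 -m creep '{"delta_pos":[[-0.001,0,0],[-0.001,0,0],[-0.001,0,0]],"angular":[[0,0,0],[0,0,0],[0,0,0]],"fingers":[0,0,0]}'
```

```text
t: 17.45
eef_pos: [0.573, 0.0885, 0.0051]
eef_rot: [0.0, -0.0, 1.0, 0.0]
ft_force: [0.4, 0.5, -0.1]
gripper_width: 0.0001
gripper_force: 0.0
```

```bash
for i in 1; do python3 -m creep '{"delta_pos":[[-0.001,0,0],[-0.001,0,0],[-0.001,0,0]],"angular":[[0,0,0],[0,0,0],[0,0,0]],"fingers":[0,0,0]}'; done
```

```text
t: 17.7
eef_pos: [0.5739, 0.0885, 0.005]
eef_rot: [0.0, -0.0, 1.0, 0.0]
ft_force: [-0.0, 0.8, -0.0]
gripper_width: 0.0005
gripper_force: 0.0
```

```bash
python3 -m creep '{"delta_pos":[[-0.001,0,0],[-0.001,0,0],[-0.001,0,0]],"angular":[[0,0,0],[0,0,0],[0,0,0]],"fingers":[0,0,0]}'
```

```text
t: 17.95
eef_pos: [0.5749, 0.0885, 0.0051]
eef_rot: [0.0, -0.0, 1.0, 0.0]
ft_force: [0.9, 0.4, -0.7]
gripper_width: 0.0003
gripper_force: 0.0
```

```bash
python3 -m creep '{"delta_pos":[[-0.001,0,0],[-0.001,0,0],[-0.001,0,0]],"angular":[[0,0,0],[0,0,0],[0,0,0]],"fingers":[0,0,0]}'
```

```text
t: 18.2
eef_pos: [0.5759, 0.0885, 0.005]
eef_rot: [0.0, -0.0, 1.0, 0.0]
ft_force: [-0.4, -0.1, -0.7]
gripper_width: 0.0003
gripper_force: 0.0
```

```bash
python3 -m creep '{"delta_pos":[[-0.001,0,0],[-0.001,0,0],[-0.001,0,0]],"angular":[[0,0,0],[0,0,0],[0,0,0]],"fingers":[0,0,0]}'
```

```text
t: 18.45
eef_pos: [0.5769, 0.0885, 0.005]
eef_rot: [0.0, -0.0, 1.0, 0.0]
ft_force: [0.1, 0.7, -0.1]
gripper_width: 0.0003
gripper_force: 0.0
```

```bash
python3 -m creep '{"delta_pos":[[-0.001,0,0],[-0.001,0,0],[-0.001,0,0]],"angular":[[0,0,0],[0,0,0],[0,0,0]],"fingers":[0,0,0]}'
```

```text
t: 18.7
eef_pos: [0.5779, 0.0885, 0.005]
eef_rot: [0.0, -0.0, 1.0, 0.0]
ft_force: [-0.3, -0.5, 0.2]
gripper_width: 0.0005
gripper_force: 0.0
```

```bash
python3 -m creep '{"delta_pos":[[-0.001,0,0],[-0.001,0,0],[-0.001,0,0]],"angular":[[0,0,0],[0,0,0],[0,0,0]],"fingers":[0,0,0]}'
```

```text
t: 18.95
eef_pos: [0.5789, 0.0885, 0.005]
eef_rot: [0.0, -0.0, 1.0, 0.0]
ft_force: [-0.1, -0.4, 0.2]
gripper_width: 0.0002
gripper_force: 0.0
```

```bash
python3 -m creep '{"delta_pos":[[-0.001,0,0],[-0.001,0,0],[-0.001,0,0]],"angular":[[0,0,0],[0,0,0],[0,0,0]],"fingers":[0,0,0]}'
```

```text
t: 19.2
eef_pos: [0.5799, 0.0885, 0.005]
eef_rot: [0.0, -0.0, 1.0, 0.0]
ft_force: [-0.8, 1.2, 0.2]
gripper_width: 0.0007
gripper_force: 0.1
```

```bash
python3 -m creep '{"delta_pos":[[-0.001,0,0],[-0.001,0,0],[-0.001,0,0]],"angular":[[0,0,0],[0,0,0],[0,0,0]],"fingers":[0,0,0]}'
```

```text
t: 19.45
eef_pos: [0.5809, 0.0885, 0.005]
eef_rot: [0.0, -0.0, 1.0, 0.0]
ft_force: [0.4, -0.4, -0.0]
gripper_width: 0.0009
gripper_force: 0.2
```

```bash
python3 -m creep '{"delta_pos":[[-0.001,0,0],[-0.001,0,0],[-0.001,0,0]],"angular":[[0,0,0],[0,0,0],[0,0,0]],"fingers":[0,0,0]}'; python3 - <<'E'
from h import *
im,d=imaging.get_image("scene"); cv2.imwrite("pics/s3.png",cv2.resize(im[180:240,270:350,::-1],None,fx=8,fy=8,interpolation=cv2.INTER_CUBIC))
E
```

```text
t: 19.7
eef_pos: [0.5819, 0.0885, 0.005]
eef_rot: [0.0, -0.0, 1.0, 0.0]
ft_force: [-0.4, 0.5, -0.8]
gripper_width: 0.0004
gripper_force: 0.3
```

View pics/s3.png

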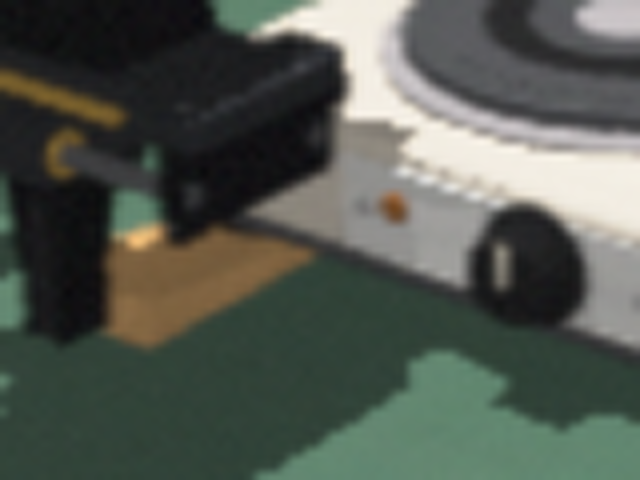

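```bash
python3 -m creep '{"delta_pos":[[-0.001,0,0],[-0.001,0,0],[-0.001,0,0]],"angular":[[0,0,0],[0,0,0],[0,0,0]],"fingers":[0,0,0]}'
```

```text
t: 20.0
eef_pos: [0.5826, 0.0885, 0.005]
eef_rot: [-0.0, -0.0, 1.0, 0.0]
ft_force: [-1.1, 0.1, 2.0]
gripper_width: 0.0006
gripper_force: 1.4
```

```bash
python3 -m creep '{"delta_pos":[[-0.001,0,0],[-0.001,0,0],[-0.001,0,0]],"angular":[[0,0,0],[0,0,0],[0,0,0]],"fingers":[0,0,0]}'
```

```text
t: 20.25
eef_pos: [0.5832, 0.0885, 0.005]
eef_rot: [-0.001, -0.0, 1.0, 0.0]
ft_force: [-6.6, -0.8, 4.2]
gripper_width: 0.0005
gripper_force: 2.7
```

```bash
python3 -m creep '{"delta_pos":[[-0.0005,0,0],[-0.0005,0,0],[-0.0005,0,0]],"angular":[[0,0,0],[0,0,0],[0,0,0]],"fingers":[0,0,0]}'
```

```text
t: 20.5
eef_pos: [0.5833, 0.0885, 0.0049]
eef_rot: [-0.001, -0.0, 1.0, 0.0]
ft_force: [-6.8, -0.2, 4.8]
gripper_width: 0.0006
gripper_force: 3.8
```

```bash
python3 -m creep '{"delta_pos":[[-0.0007,0,0],[-0.0007,0,0],[-0.0007,0,0]],"angular":[[0,0,0],[0,0,0],[0,0,0]],"fingers":[0,0,0]}'
```

```text
t: 20.75
eef_pos: [0.5836, 0.0885, 0.0049]
eef_rot: [-0.002, -0.0, 1.0, 0.0]
ft_force: [-9.2, -0.3, 8.3]
gripper_width: 0.0009
gripper_force: 4.7
```

```bash
python3 -m creep '{"delta_pos":[[0.003,0,0],[0.01,0,0],[0.025,0,0],[0.025,0,-0.04],[0.025,0,-0.08],[0.02,0,-0.12],[-0.01,0,-0.13],[-0.045,-0.001,-0.13],[-0.07,-0.001,-0.12],[-0.081,-0.002,-0.1],[-0.081,-0.002,-0.085],[-0.081,-0.002,-0.078],[-0.081,-0.002,-0.078],[-0.081,-0.002,-0.078]],"angular":[[0,0,0],[0,0,0],[0,0,0],[0,0,0],[0,0,0],[0,0,0],[0,0,0],[0,0,0],[0,0,0],[0,0,0],[0,0,0],[0,0,0],[0,0,0],[0,0,0]],"fingers":[0,0,0,0,0,0,0,0,0,0,0,0,0,0]}'
```

```text
t: 21.92
eef_pos: [0.6658, 0.0866, 0.0834]
eef_rot: [0.0, -0.0, 1.0, 0.0]
ft_force: [-0.7, -0.3, 1.1]
gripper_width: 0.0005
gripper_force: 0.0
```

```bash
python3 -m creep '{"delta_pos":[[0,0,0.003],[0,0,0.006],[0,0,0.008],[0,0,0.01],[0,0,0.011],[0,0,0.012],[0,0,0.013],[0,0,0.013],[0,0,0.013]],"angular":[[0,0,0],[0,0,0],[0,0,0],[0,0,0],[0,0,0],[0,0,0],[0,0,0],[0,0,0],[0,0,0]],"fingers":[0,0,0,0,0,0,0,0,0]}'
```

```text
t: 22.67
eef_pos: [0.666, 0.0865, 0.0705]
eef_rot: [0.0, -0.0, 1.0, 0.0]
ft_force: [-2.6, -0.1, 5.4]
gripper_width: 0.0
gripper_force: 2.5
```

```bash
python3 -m creep '{"delta_pos":[[0,0,0.001],[0,0,0.001],[0,0,0.001]],"angular":[[0,0,0],[0,0,0],[0,0,0]],"fingers":[0,0,0]}'
```

```text
t: 22.92
eef_pos: [0.6661, 0.0866, 0.0703]
eef_rot: [0.0, -0.0, 1.0, 0.0]
ft_force: [-8.2, -0.9, 12.5]
gripper_width: 0.0003
gripper_force: 6.1
```

```bash
python3 -m creep '{"delta_pos":[[0,0,0.0003],[0,0,0.0003],[0,0,0.0003],[0,0,0.0003],[0,0,0.0003]],"angular":[[0,0,0],[0,0,0],[0,0,0],[0,0,0],[0,0,0]],"fingers":[0,0,0,0,0]}'
python3 -m creep '{"delta_pos":[[0,0,-0.002],[0,0,-0.004],[0,0,-0.01],[0,0,-0.03],[0,0,-0.06],[0,0,-0.1],[0.02,-0.03,-0.14],[0.05,-0.06,-0.18],[0.09,-0.06,-0.18],[0.1,-0.06,-0.18],[0.1,-0.06,-0.18],[0.1,-0.06,-0.18]],"angular":[[0,0,0],[0,0,0],[0,0,0],[0,0,0],[0,0,0],[0,0,0],[0,0,0],[0,0,0],[0,0,0],[0,0,0],[0,0,0],[0,0,0]],"fingers":[0,0,0,0,0,0,0,0,0,0,0,0]}'; python3 - <<'E'
from h import *
im,d,P,wr=look("w4")
im2,_=imaging.get_image("scene"); cv2.imwrite("pics/s4.png",np.hstack([cv2.resize(im[130:290,150:420],(400,237)),cv2.resize(im2[150:260,230:416],(400,237))])[:,:,::-1])
E
```

```text
t: 23.33
eef_pos: [0.6661, 0.0866, 0.0703]
eef_rot: [0.0, -0.0, 1.0, 0.0]
ft_force: [-7.5, 0.2, 16.0]
gripper_width: 0.0003
gripper_force: 7.1
t: 24.33
eef_pos: [0.5657, 0.0263, 0.25]
eef_rot: [0.001, 0.0, 1.0, 0.001]
ft_force: [0.6, 0.1, -1.6]
gripper_width: 0.0004
gripper_force: 0.0
```

View pics/s4.png

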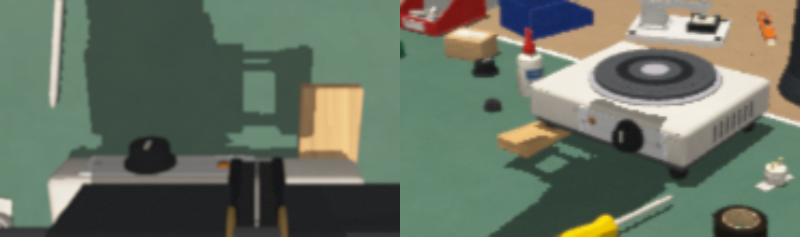

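The picture shows the wedge straight under the front left corner (left crop, near 330,120). The hot plate is level and in place, the bystanders are undisturbed and the hand is clear.

```bash
python3 -c "
from cell import r
print(r.finish_job())"
```

```text
the job is handed in; nothing more can be done
None
```

Job handed in: the corner first sank about 7.5 mm and came back up; with the wedge pushed snug (about 10 N), a firm press of about 15 N moved it only about 0.2 mm, and the hand is clear at about 24 s of the 72 s allowed.

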